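# Stand the result-reading chart on its kickstand

### The arm

A 7-joint arm with a two-finger parallel gripper is mounted at the origin on a cart in front of the work surface, level with it; the furniture and walls round the work are solid. World frame = base frame: x ahead of the robot, y to its left, z up, the work surface at z = 0. Lengths are in m, angles in rad, forces in N, time in s.
With the tool pointing down it reaches from about 0.4 to 0.875 m from the base axis. Payload 4.4 kg.
Tool frame: the origin (TCP) lies between the finger pads; the fingertips stand 25 mm ahead of it and the grasp point (between the pads) lies 6 mm ahead of it (bot.tips_ahead is the distance from the TCP to the fingertips, in m); z points along the fingers, y is the direction in which the jaws open and shut (so a half turn about z gives the same grasp; the last joint's range is limited). The gripper opens to 85 mm and grips with 20 to 120 N. Pads are 22 mm wide; open, the fingers measure 114 mm over their backs; the gripper's body (76 mm by 85 mm) begins 54 mm behind the grasp point. The pads swing forward as they close: fully open they stand 13 mm farther back than shut.
Start: joints at [-1.305, 0.628, 0.038, 1.517, -0.027, 0.996, -0.02], TCP at [0.212, 0.615, 0.256] pointing down, gripper open.
Joint ranges: [-3.06, 3.06], [-0.37, 2.12], [-1.25, 1.32], [0.18, 2.47], [-1.1, 4.24], [0.23, 1.98], [-2.94, 2.94]. Speed limits (rad/s): [2.57, 2.57, 3.14, 3.14, 3.14, 3.14, 3.14].

### API

Orientations are given as a unit quaternion [w, x, y, z].
In Python, from rig import bot gives the robot as it stands. Calls block until the motion is done:
- bot.movep(position, orientation): joint-space move of the TCP to a pose.
- bot.servo_line(position, rotation=None, rate=0.15, f_stop=None): straight line of the TCP; rotation=None keeps the orientation; rate is the mean speed in m/s. With f_stop (N) it stops when the force on the tool has changed by that much, and returns True; else False.
- bot.move_joints(angles): joint-space move.
- bot.command_gripper(opening, strength=None): opening from 0.0 (shut) to 1.0 (fully open); strength is the grip in N (None keeps the last); returns when the fingers have stopped.
- bot.pause(seconds).
- bot.ik(position, orientation): joint angles nearest the present ones, or None.
- bot.get_state(): the state.
- bot.capture(name): name is "scene" or "top"; returns a dict with "image" (480x640x3 uint8, red, green, blue), "range_z" (480x640 float32, m along the optical axis (not along the pixel's ray), 0 where there is no reading), "mtx" (3x3 intrinsics, pixels), "dist_coeffs" ([k1, k2, p1, p2, k3] as OpenCV has them; the pictures are not rectified), "camera_from_world" (4x4, takes a point from world to camera coordinates). Camera axes: x right, y down, z forward; pixel columns grow to the right and rows downward; lengths in m; the calibration is good to about 2 mm. A picture is of the moment at which its call begins.
A pose or a line that the arm cannot do raises bot.IKError and nothing moves.
- bot.close_job(): hands the job in, once; it reports no verdict.
Trained networks look in the newest picture that a camera, given by its name, has taken for a name from the list of things; names that differ only in an ending like _2 or _b are one class to them, and where a whole thing is asked for, a point or a joint stands for the part that bears it (a point fixed in the world has none). Each returns a list of dicts, best first, with "conf" (0 to 1); they miss things now and then, are a little off and sometimes report something else, mostly with a low value. They report only what shows in the picture. A call takes as long as a camera call.
- bot.cut_out(label, camera): "region" (480x640 bool, what is visible of it) and "rect" ([left, top, width, height] in pixels, round what is visible of it).
The state is a dict: "t": time; "qpos": joint angles; "joint_velocities": joint speeds; "tau": joint torques, N m; "eef_pos": TCP position; "tcp_rot": TCP orientation; "contact_force": force on the tool from outside, world axes, zero at the start; "torque": the same for the moment, N m; "finger_gap": opening from 0.0 (shut) to 1.0 (fully open).
Only numpy, scipy, OpenCV 4.12 (cv2) and the standard library are available. Lean on these libraries where they do the work, as an engineer would, in place of code of your own. Each camera call takes 0.05 s, during which the arm holds its last target.

### The job

The result-reading chart is stored in the blue slotted rack with its kickstand leg folded against its back. Fold the leg right out to its stop, then take the chart out of the rack and stand it on the black mat, leaning back on its leg, wholly on the mat and squarely facing the mat's yellow-striped edge. Set it down without slamming or tipping it over, and leave the other things on the table where they are.

Things in the scene. Friction and masses are not known exactly. Their poses are not given: they have to be found in the camera images.
- chart: chart: grey-edged panel 140 wide, 190 tall, 10 mm thick, 0.25 to 0.4 kg, white face with three drawn cassettes, black back. Origin: as point chart_bottom. x out of the back (face looks to -x), y along the width, z up the panel. Starts upright in the rack, lower edge 8 mm above the table, back roughly to the robot. Its top 40 mm is bare on both sides and can be pinched across the thickness
- chart_center (a point): centre of the panel, 95 mm above its lower edge; axes as the chart's. With the leg at its stop the chart stands leaning back 0.53 rad (30 degrees) from vertical on its lower back edge and its foot, the foot's centre then about 90 mm horizontally behind the middle of the lower edge
- chart_bottom (a point): middle of the chart's lower edge, half-way through the thickness; axes as the chart's
- chart_foot (a point): centre of the leg's orange foot, a bar 15 mm thick, 36 mm long along the chart's y, with flat ends that can be pinched. Folded: 30 mm above the lower edge, 13 mm behind the panel's mid-plane. The leg is an aluminium strip 30 mm wide, 5 mm thick; hinge axis parallel to y, 140 mm above the lower edge, 13 mm behind the mid-plane, 110 mm from the foot's centre
- chart_leg (a joint): leg angle from the panel in rad: 0 folded flat on the back, 0.6 fully out at its stop; opening swings the foot away from the back. Light friction (about 0.04 N m) holds it where it is left; it starts at 0 to 0.1
- rack: fixed rack: grey base 70x170x8 mm with four blue blocks (a pair near each end, 32 mm long) forming a slot 12 mm wide along y, from 8 to 32 mm above the table; the middle 88 mm between the pairs is open. Origin: centre of the underside; x across the slot, y along it, z up. The chart comes out straight up
- mat: fixed black rubber mat 160x240 mm, 4 mm thick, yellow stripe along one 240 mm edge. Origin: centre of the underside; x points from the striped edge to the plain edge, y along the stripe, z up. The standing chart's face looks to -x, its lower edge nearer the stripe, its foot nearer the plain edge
- stapler: black stapler, 34x138x40 mm; a bystander, to be left alone; origin: centre of its underside
- tape_roll: roll of tan tape lying flat, 104 mm across, 25 mm high; a bystander, to be left alone; origin: centre of its underside
- oximeter: small black and grey finger clip, 33x60x30 mm; a bystander, to be left alone; origin: centre of its underside
- timer: white timer with round buttons, 64x64x20 mm; a bystander, to be left alone; origin: centre of its underside
- marker: light green highlighter, 24x126x16 mm; a bystander, to be left alone; origin: centre of its underside
- scissors: blue-handled scissors, 87x199x9 mm; a bystander, to be left alone; origin: centre of its underside

How it is judged:
On the way:
1. the leg is folded out to its stop (at least 0.52 of 0.6 rad) (value of joint chart_leg above 0.52 rad), for 0.2 s.
At the end, for the whole second after the job is handed in: Leg out (over 0.52 rad), chart at rest leaning 0.40 to 0.65 rad on its lower edge and foot; in the mat's frame lower edge's middle at x -85 to 0, y within 55, z under 14 mm, foot's centre at x 0 to 85, z under 18 mm, width parallel to the stripe within 0.35 rad; nothing moving (value of joint chart_leg above 0.52 rad and angle between chart_center's own z axis and vertical between 0.4 and 0.65 rad and x of chart_bottom in the frame of mat between -0.085 and 0 m and y of chart_bottom in the frame of mat between -0.055 and 0.055 m and z of chart_bottom in the frame of mat below 0.014 m and x of chart_foot in the frame of mat between 0 and 0.085 m and z of chart_foot in the frame of mat below 0.018 m and angle between the y axis of chart_center and the y axis of mat, either way round below 0.35 rad and linear speed of chart below 0.02 m/s and angular speed of chart below 0.1 rad/s); the robot touches nothing.
It fails at once if the chart is tipped over (more than 1.1 rad from upright) (angle between chart_center's own z axis and vertical above 1.1 rad).
It fails at once if the chart is slammed onto the mat (over 60 N) (contact force between chart and mat above 60 N).
It fails at once if a bystander is moved more than 40 mm (distance of any of stapler, tape_roll, oximeter, timer, marker, scissors from where it was at the start of the episode above 0.04 m).
It also fails if it takes over 45 s, if anything falls off the work surface, if the arm or the gripper's body presses on something with over 40 N, if the wrist force passes 120 N, or if a joint passes its speed limit or range.

## Working session

There is one attempt and no reset: what is moved stays moved. The work goes in short steps, each a Python script; the robot and the scene stay as the last script left them, time stands still between calls to the robot, and variables do not carry over. Pictures are saved under pics/ and viewed, and the job is handed in when it is done.

```bash
mkdir -p pics; ls
python3 - <<'E'
from rig import bot
import cv2
s=bot.get_state(); print(s['t'],s['eef_pos'],s['tcp_rot'])
for n in ("scene","top"):
    c=bot.capture(n); cv2.imwrite(f"pics/{n}0.png",c["image"][:,:,::-1])
    print(n,c["mtx"].tolist(),c["dist_coeffs"],c["camera_from_world"].round(3).tolist())
E
```

```text
pics
0.0 [0.21147868 0.61402876 0.25540745] [-1.57747814e-04  1.65110647e-01  9.86274597e-01 -9.31590779e-04]
scene [[590.2486571987803, 0.0, 319.77908026346483], [0.0, 590.2486571987803, 233.94311805339248], [0.0, 0.0, 1.0]] [-0.1857599  0.         0.         0.         0.       ] [[-0.997, -0.075, 0.001, 0.546], [-0.038, 0.496, -0.868, 0.126], [0.065, -0.865, -0.497, 1.8], [0.0, 0.0, 0.0, 1.0]]
top [[520.7092649663152, 0.0, 322.1848968223611], [0.0, 520.7092649663152, 233.19576648469132], [0.0, 0.0, 1.0]] [-0.01197435  0.          0.          0.          0.        ] [[-0.019, -1.0, -0.003, 0.027], [-0.981, 0.019, -0.195, 0.546], [0.195, -0.001, -0.981, 1.321], [0.0, 0.0, 0.0, 1.0]]
```

View pics/scene0.png

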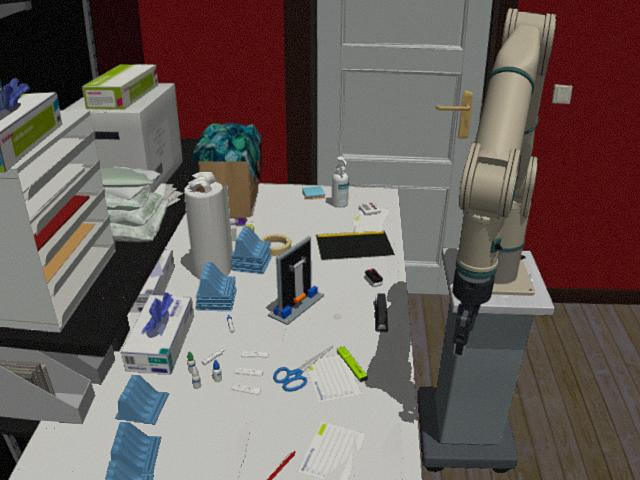

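View pics/top0.png

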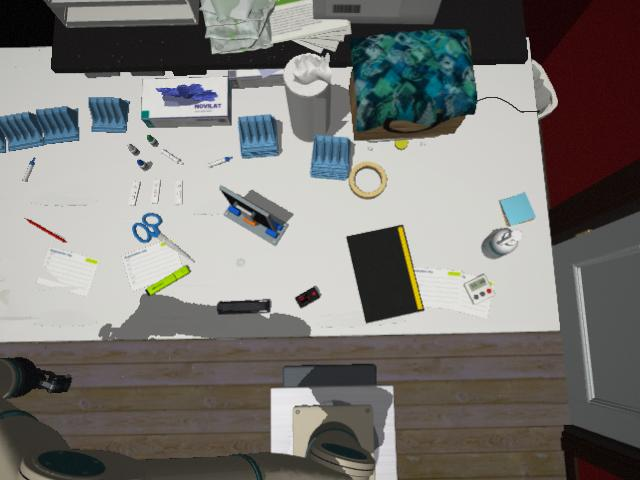

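The scene view shows the chart in its rack around (295,275) with its back and leg toward the right, and the mat at (355,245). In the top view the rack is at (255,215). The mat is centred near (385,273), with its stripe on the right (world -y). Next I'll measure the poses.

```bash
cat > h.py <<'E'
from rig import bot
import numpy as np, cv2
def cloud(c,mask):
    v,u=np.nonzero(mask&(c["range_z"]>0)); z=c["range_z"][v,u]
    p=cv2.undistortPoints(np.stack([u,v],1).astype(np.float64)[:,None],c["mtx"],np.array(c["dist_coeffs"]))[:,0]
    P=np.c_[p*z[:,None],z]; T=np.linalg.inv(c["camera_from_world"])
    return P@T[:3,:3].T+T[:3,3],u,v
def proj(c,P):
    T=c["camera_from_world"]; r,_=cv2.Rodrigues(T[:3,:3])
    return cv2.projectPoints(np.atleast_2d(P).astype(float),r,T[:3,3],c["mtx"],np.array(c["dist_coeffs"]))[0][:,0]
def hsv(c): return cv2.cvtColor(c["image"],cv2.COLOR_RGB2HSV)
E
python3 - <<'E'
from h import *
for n in ("scene","top"):
    c=bot.capture(n); np.savez(f"cap_{n}.npz",**c)
    for l in ("chart","rack","mat","chart_foot","stapler","oximeter","tape_roll"):
        r=bot.cut_out(l,n)
        for d in r[:2]:
            P,u,v=cloud(c,d["region"])
            print(n,l,round(d["conf"],2),d["rect"],P.mean(0).round(3),np.percentile(P,2,axis=0).round(3),np.percentile(P,98,axis=0).round(3))
        if r: np.save(f"m_{n}_{l}.npy",r[0]["region"])
E
```

```text
scene chart 0.87 [274.6, 234.6, 33.6, 82.0] [0.602 0.215 0.116] [0.563 0.151 0.018] [0.641 0.266 0.198]
scene mat 0.86 [315.8, 232.6, 78.4, 24.5] [ 0.444 -0.143  0.004] [ 0.33  -0.23  -0.002] [ 0.56  -0.062  0.01 ]
scene chart_foot 0.86 [294.1, 258.7, 11.8, 45.0] [0.59  0.215 0.094] [0.581 0.199 0.038] [0.6   0.231 0.151]
scene stapler 0.69 [377.2, 294.2, 10.9, 39.5] [0.362 0.248 0.024] [0.344 0.174 0.003] [0.377 0.302 0.042]
scene oximeter 0.7 [363.0, 269.3, 21.2, 17.9] [0.383 0.071 0.02 ] [0.359 0.039 0.003] [0.406 0.094 0.031]
scene tape_roll 0.57 [264.8, 236.4, 23.7, 21.7] [ 0.693 -0.108  0.019] [ 0.653 -0.194 -0.001] [ 0.742 -0.048  0.032]
top chart 0.64 [216.2, 185.3, 59.9, 49.9] [0.592 0.198 0.14 ] [0.561 0.142 0.02 ] [0.634 0.259 0.201]
top rack 0.73 [224.7, 203.5, 60.6, 41.4] [0.578 0.189 0.013] [ 0.53   0.118 -0.001] [0.626 0.279 0.037]
top rack 0.21 [462.7, 273.9, 32.8, 31.3] [ 0.393 -0.397  0.016] [ 0.359 -0.433 -0.001] [ 0.428 -0.364  0.024]
top mat 0.72 [218.8, 186.4, 57.0, 44.6] [0.591 0.197 0.144] [0.561 0.142 0.032] [0.631 0.257 0.201]
top mat 0.58 [348.3, 223.4, 75.3, 97.7] [ 0.442 -0.15   0.004] [ 0.327 -0.235 -0.002] [ 0.56  -0.065  0.01 ]
top chart_foot 0.65 [235.5, 205.2, 23.8, 21.2] [0.586 0.209 0.1  ] [0.576 0.195 0.038] [0.598 0.225 0.154]
top stapler 0.85 [222.1, 300.8, 48.6, 17.5] [0.358 0.227 0.027] [0.343 0.163 0.003] [0.375 0.293 0.043]
top oximeter 0.61 [296.6, 288.4, 22.6, 19.7] [0.38  0.059 0.026] [ 0.358  0.031 -0.   ] [0.405 0.088 0.034]
top tape_roll 0.95 [346.6, 161.5, 38.6, 37.6] [ 0.7   -0.11   0.019] [ 0.651 -0.16  -0.001] [ 0.75  -0.063  0.03 ]
```

Run:
```python
from h import *
for n in ("scene","top"):
    c=dict(np.load(f"cap_{n}.npz")); H=hsv(c)
    m=np.load(f"m_{n}_chart.npy"); P,u,v=cloud(c,m)
    # plane fit ransac on near-vertical: use xy line fit
    best=None; rng=np.random.default_rng(0)
    for _ in range(500):
        a,b=P[rng.choice(len(P),2,replace=False),:2]; d=b-a
        if np.linalg.norm(d)<.04: continue
        d/=np.linalg.norm(d); nn=np.array([-d[1],d[0]]); i=abs((P[:,:2]-a)@nn)<.003
        if best is None or i.sum()>best.sum(): best=i
    Q=P[best]; mu=Q.mean(0); w=np.linalg.svd(Q-mu)[2][2]; print(n,len(P),best.sum(),"plane",mu.round(4),w.round(3),"yaw of normal",np.degrees(np.arctan2(w[1],w[0])))
    nn=w/np.linalg.norm(w[:2]); t=np.array([-nn[1],nn[0]]); s=(P[:,:2]-mu[:2])@t
    print(" extent along width",np.percentile(s,[0,1,50,99,100]).round(4),"z",np.percentile(P[:,2],[0,1,99,100]).round(4))
    tp=P[P[:,2]>.185]; print(" top pts",len(tp),tp.mean(0).round(4), np.ptp(tp,axis=0).round(3))
    # orange foot
    o=(H[...,0]>5)&(H[...,0]<18)&(H[...,1]>170)&(H[...,2]>120)
    u0,v0=(255,205) if n=="top" else (298,290)
    M=np.zeros_like(o);M[v0-40:v0+40,u0-40:u0+40]=1
    F,_,_=cloud(c,o&M); print(" foot",len(F),F.mean(0).round(4),np.percentile(F,[3,97],axis=0).round(3).tolist())
    # mat
    y=(H[...,0]>18)&(H[...,0]<32)&(H[...,1]>170)
    m=np.load(f"m_{n}_mat.npy") if n=="scene" else None
    if n=="top":
        M=np.zeros_like(y);M[215:330,335:435]=1
        blk=(c["image"].max(2)<60)
        m=((blk|y)&(M>0))
    k=cv2.morphologyEx(m.astype(np.uint8),cv2.MORPH_OPEN,np.ones((3,3)))>0
    P,u,v=cloud(c,k); P=P[P[:,2]<.03]
    r=cv2.minAreaRect((P[:,:2]*1000).astype(np.float32)); print(" mat",r,cv2.boxPoints(r).round(1).tolist())
    Y,_,_=cloud(c,y&(cv2.dilate(m.astype(np.uint8),np.ones((7,7)))>0)); l=cv2.fitLine(Y[:,:2].astype(np.float32),cv2.DIST_HUBER,0,.01,.01).ravel(); print(" stripe",l, np.degrees(np.arctan2(l[1],l[0])))
for n,(x,y,w,h) in (("scene",(240,210,100,120)),("top",(200,170,110,90))):
    im=np.load(f"cap_{n}.npz")["image"][y:y+h,x:x+w,::-1]; cv2.imwrite(f"pics/crop_{n}.png",cv2.resize(im,None,fx=5,fy=5))
```

```text
scene 1974 1303 plane [0.6023 0.2139 0.1182] [ 0.846 -0.534  0.   ] yaw of normal -32.24773970088748
 extent along width [-0.125  -0.0758  0.0044  0.0639  0.0681] z [-0.0036  0.0129  0.1994  0.2027]
 top pts 224 [0.6013 0.2103 0.1936] [0.079 0.121 0.018]
 foot 49 [0.587  0.216  0.0396] [[0.576, 0.177, 0.026], [0.6, 0.231, 0.047]]
 mat ((445.60595703125, -146.880859375), (240.91769409179688, 174.4934844970703), 11.74708366394043) [[309.8999938964844, -86.0], [345.3999938964844, -256.79998779296875], [581.2999877929688, -207.8000030517578], [545.7999877929688, -36.900001525878906]]
 stripe [ 0.9808599   0.19471489  0.4591039  -0.21074513] 11.228068
top 859 482 plane [0.5901 0.1947 0.1379] [ 0.851 -0.525 -0.007] yaw of normal -31.64017718301134
 extent along width [-0.0592 -0.0586  0.002   0.0783  0.1281] z [-0.0025  0.0094  0.2023  0.2046]
 top pts 291 [0.5988 0.2013 0.1963] [0.078 0.121 0.019]
 foot 30 [0.5842 0.2106 0.0424] [[0.576, 0.196, 0.035], [0.595, 0.228, 0.05]]
 mat ((445.6016845703125, -149.14581298828125), (237.47244262695312, 156.93109130859375), 10.886754035949707) [[314.20001220703125, -94.5], [343.79998779296875, -248.60000610351562], [577.0, -203.8000030517578], [547.4000244140625, -49.70000076293945]]
 stripe [ 0.98119223  0.19303319  0.47968474 -0.21356505] 11.129849
```

View pics/crop_scene.png

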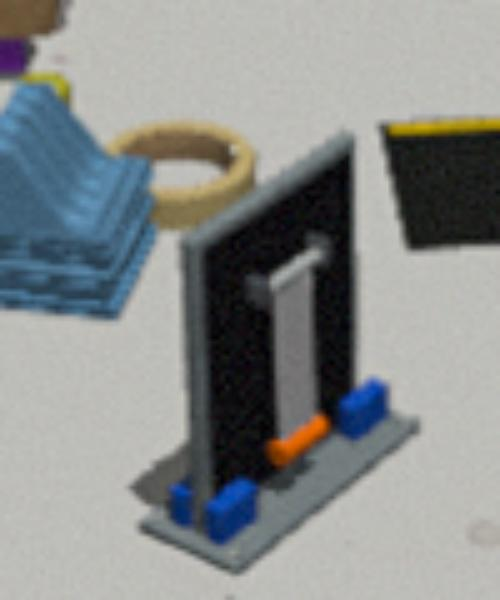

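View pics/crop_top.png

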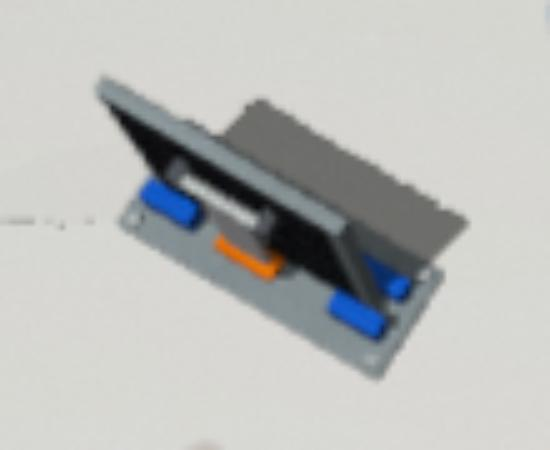

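Run:
```python
from h import *
from scipy.optimize import minimize
def box(x,y,z):return np.array([[a,b,c] for a in x for b in y for c in z],float)
C={n:dict(np.load(f"cap_{n}.npz")) for n in("scene","top")}
M={n:np.load(f"m_{n}_chart.npy") for n in C}
def Tw(p,L,z0=.008): 
    x,y,a=p; ca,sa=np.cos(a),np.sin(a); return np.c_[x+ca*L[:,0]-sa*L[:,1], y+sa*L[:,0]+ca*L[:,1], L[:,2]+z0]
panel=box((-.005,.005),(-.07,.07),(.03,.19)); 
def sil(p,c):
    im=np.zeros((480*4,640*4),np.uint8); q=(proj(c,Tw(p,panel))+.5)*4
    cv2.fillConvexPoly(im,cv2.convexHull(q.astype(np.float32)).round().astype(np.int32),255); return cv2.resize(im,(640,480),interpolation=cv2.INTER_AREA)/255.
# grey/black pixel observed mask above z 0.038
obs={}
for n,c in C.items():
    d=cv2.dilate(M[n].astype(np.uint8),np.ones((5,5)))>0
    P,u,v=cloud(c,d); m=np.zeros((480,640)); k=P[:,2]>.039; m[v[k],u[k]]=1; obs[n]=m
def cost(p,ns=("scene","top")): return sum(np.abs(sil(p,C[n])-obs[n]).sum()/obs[n].sum() for n in ns)
p0=[.602,.207,np.radians(148)]
for ns in (("scene",),("top",),("scene","top")):
    b=min((minimize(cost,np.array(p0)+d,args=(ns,),method="Nelder-Mead",options=dict(initial_simplex=np.array(p0)+d+np.array([[0,0,0],[.006,0,0],[0,.006,0],[0,0,.06]]))) for d in ([0,0,0],[.004,-.003,.03],[-.004,.003,-.03])),key=lambda r:r.fun)
    print(ns,b.x.round(4),np.degrees(b.x[2]).round(2),b.fun)
p=b.x; np.save("chart_pose.npy",p)
print("foot pred",Tw(p,np.array([[.013,0,.03]])))
for n,(x,y,w,h) in (("scene",(240,210,100,120)),("top",(200,170,110,90))):
    im=cv2.resize(C[n]["image"][y:y+h,x:x+w,::-1],None,fx=5,fy=5,interpolation=cv2.INTER_NEAREST)
    q=((proj(C[n],Tw(p,box((-.005,.005),(-.07,.07),(0,.19))))-[x,y]+.5)*5).astype(int)
    for i in range(8):
        for j in (i^1,i^2,i^4): cv2.line(im,tuple(map(int,q[i])),tuple(map(int,q[j])),(0,255,0),1)
    f=((proj(C[n],Tw(p,box((.013,),(-.018,.018),(.03,.14))))-[x,y]+.5)*5).astype(int)
    for t in f: cv2.circle(im,tuple(map(int,t)),4,(255,0,255),-1)
    cv2.imwrite(f"pics/fit_{n}.png",im)
a=cv2.imread("pics/fit_scene.png");b=cv2.imread("pics/fit_top.png")
o=np.zeros((600,800,3),np.uint8);o[:,:400]=a[:,50:450];o[:450,400:]=b[:,50:450];cv2.imwrite("pics/fit.png",o)
```

```text
('scene',) [0.6028 0.205  2.6004] 148.99 0.0584088299094041
('top',) [0.6004 0.2021 2.5739] 147.48 0.15182003494467095
('scene', 'top') [0.6013 0.2034 2.5783] 147.73 0.23759330475602108
foot pred [[0.59026051 0.2103111  0.038     ]]
```

View pics/fit.png

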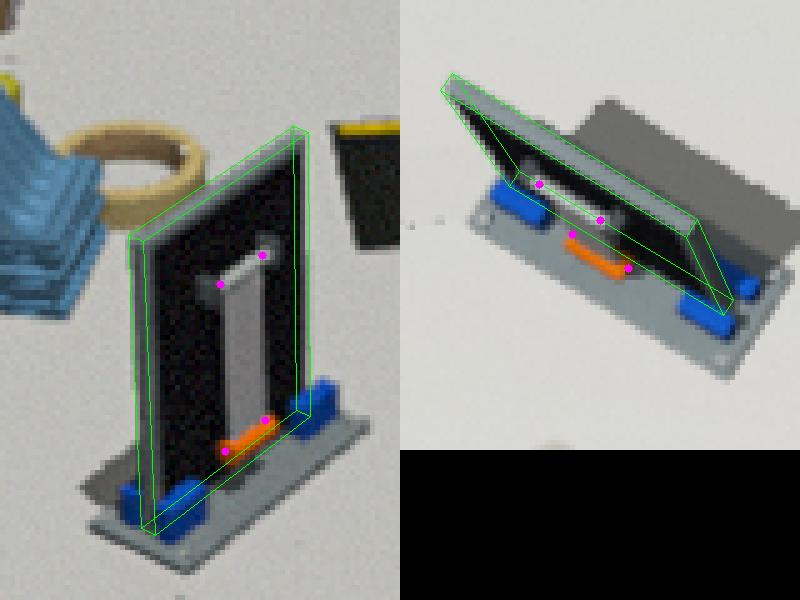

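The fitted wireframe agrees with the panel to within about 1–2 px, and the foot sits within about 3 mm of the prediction. Next is an IK check of the whole plan.

```bash
cat >> h.py <<'E'
from scipy.spatial.transform import Rotation as R
px,py,pa=np.load("chart_pose.npy")
cx=np.array([np.cos(pa),np.sin(pa),0]); cy=np.array([-np.sin(pa),np.cos(pa),0]); cz=np.array([0,0,1.])
O=np.array([px,py,.008])
HZ=O+.140*cz+.013*cx
def quat(y,z):
    x=np.cross(y,z); q=R.from_matrix(np.c_[x,y,z]).as_quat(); return q[[3,0,1,2]]
TH0=np.radians(70); YS=1
def legpose(phi,d,th0=TH0,back=0,ys=1):
    """TCP pose with tips d beyond foot centre, leg at phi"""
    th=th0-phi; z=-cx*np.sin(th)-cz*np.cos(th)
    foot=HZ+.110*(np.sin(phi)*cx-np.cos(phi)*cz)
    return foot-z*(.025-d+back), quat(ys*cy,z)
ma=np.radians(101.15); mx=np.array([np.cos(ma),np.sin(ma),0]); my=np.array([-np.sin(ma),np.cos(ma),0]); MC=np.array([.4455,-.148,0])
def chartgrasp(bottom,X,Z,down=.017,sgn=1):
    """TCP pose for gripping chart at `down` below top edge"""
    g=bottom+Z*(.19-down); z=-Z; return g-z*.006, quat(sgn*X,z)
E
python3 - <<'E'
from h import *
def t(n,pq):
    j=bot.ik(*pq); print(n,np.round(pq[0],3),None if j is None else np.round(j,2))
for th in (60,70,80):
  for ys in (1,-1):
    for phi,b in ((0,.1),(0,0),(.3,0),(.65,0),(.65,.06)): t(("leg",th,ys,phi,b),legpose(phi,.004,np.radians(th),b,ys))
for s in (1,-1):
    t(("grasp",s),chartgrasp(O,cx,cz,sgn=s)); t(("up",s),chartgrasp(O+.1*cz,cx,cz,sgn=s))
    for lean in (0,.25,.53):
        Z=np.cos(lean)*cz+np.sin(lean)*mx; X=np.cos(lean)*mx-np.sin(lean)*cz
        for h in (.1,0.005): t(("place",s,lean,h),chartgrasp(MC-.045*mx+h*cz,X,Z,sgn=s))
E
```

```text
('leg', 60, 1, 0, 0.1) [0.502 0.266 0.099] [-0.91  1.   -0.23  2.08  1.52  1.24  1.64]
('leg', 60, 1, 0, 0) [0.575 0.22  0.049] [-0.8   1.09 -0.13  2.04  1.71  1.16  1.6 ]
('leg', 60, 1, 0.3, 0) [0.551 0.235 0.058] [-0.7   0.93 -0.19  2.06  1.6   0.88  1.82]
('leg', 60, 1, 0.65, 0) [0.527 0.25  0.08 ] [-0.49  0.79 -0.32  2.    1.23  0.64  2.33]
('leg', 60, 1, 0.65, 0.06) [0.507 0.263 0.135] [-0.48  0.7  -0.4   2.    1.1   0.73  2.43]
('leg', 60, -1, 0, 0.1) [0.502 0.266 0.099] [-1.51  1.16  0.7   2.1   1.23  0.43 -1.35]
('leg', 60, -1, 0, 0) [0.575 0.22  0.049] [-1.27  1.22  0.59  2.05  1.62  0.5  -1.67]
('leg', 60, -1, 0.3, 0) [0.551 0.235 0.058] [-1.09  0.98  0.41  2.07  1.52  0.4  -1.36]
('leg', 60, -1, 0.65, 0) [0.527 0.25  0.08 ] [-0.96  0.82  0.41  2.01  0.35  0.24 -0.02]
('leg', 60, -1, 0.65, 0.06) [0.507 0.263 0.135] [-1.01  0.71  0.41  2.01  0.33  0.36 -0.  ]
('leg', 70, 1, 0, 0.1) [0.494 0.271 0.079] [-0.99  1.14 -0.2   2.04  1.51  1.41  1.53]
('leg', 70, 1, 0, 0) [0.574 0.221 0.045] [-0.86  1.2  -0.11  2.    1.69  1.33  1.52]
('leg', 70, 1, 0.3, 0) [0.549 0.237 0.056] [-0.
[... 2244 characters left out ...]
asp', -1) [0.601 0.203 0.187] [-0.63  0.73  0.45  1.64 -0.39  0.87 -0.59]
('up', -1) [0.601 0.203 0.287] [-0.69  0.63  0.54  1.54 -0.35  1.08 -0.62]
('place', -1, 0, 0.1) [ 0.454 -0.192  0.279] [-0.29  0.53  0.96  1.93 -0.54  0.96 -0.45]
('place', -1, 0, 0.005) [ 0.454 -0.192  0.184] [-0.09  0.6   0.66  2.03 -0.57  0.69 -0.44]
('place', -1, 0.25, 0.1) [ 0.446 -0.149  0.273] [-0.58  0.47  0.97  2.09 -0.27  0.67 -0.86]
('place', -1, 0.25, 0.005) [ 0.446 -0.149  0.178] [-0.29  0.54  0.56  2.19 -0.12  0.38 -1.08]
('place', -1, 0.53, 0.1) [ 0.437 -0.103  0.254] [-0.91  0.58  1.04  2.22  0.05  0.48 -1.39]
('place', -1, 0.53, 0.005) [ 0.437 -0.103  0.159] [-0.48  0.61  0.4   2.3   0.91  0.39 -2.4 ]
```

Run:
```python
from h import *
p,q=legpose(0,.004,back=.10)
bot.command_gripper(.68,30)
bot.movep(p+[0,0,.12],q)
bot.servo_line(p,rate=.1)
p,q=legpose(0,.004,back=.03)
print(bot.servo_line(p,rate=.1,f_stop=5))
s=bot.get_state(); print(s['t'],s['eef_pos'],p,s['contact_force'].round(2),s['finger_gap'])
o=[]
for n,(x,y,w,h) in (("scene",(240,210,100,120)),("top",(190,170,100,120))):
    c=bot.capture(n); im=cv2.resize(c["image"][y:y+h,x:x+w,::-1],None,fx=4,fy=4)
    o.append(im)
cv2.imwrite("pics/pre.png",np.hstack(o))
```

```text
False
5.15 [0.54936783 0.23641151 0.05532032] [0.54973945 0.23589986 0.05544303] [0.2  0.5  0.03] 0.6742972585321434
```

View pics/pre.png

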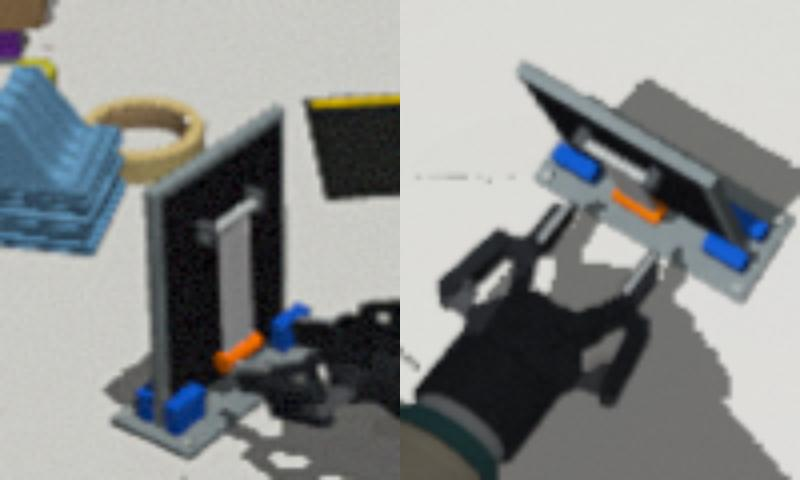

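The fingers straddle the orange foot squarely: crop positions are about (640,205) for the foot and (555,230) and (645,270) for the tips. I'll advance with a force stop, then pinch.

Run:
```python
from h import *
p,q=legpose(0,.007)
hit=bot.servo_line(p,rate=.04,f_stop=4)
s=bot.get_state(); print(hit,s['t'],s['eef_pos'],p,s['contact_force'].round(2))
z=R.from_quat(np.array(q)[[1,2,3,0]]).as_matrix()[:,2]
bot.servo_line(s['eef_pos']-.0025*z if hit else legpose(0,.0045)[0],rate=.04)
bot.command_gripper(0,30)
s=bot.get_state(); print(s['t'],s['eef_pos'],s['contact_force'].round(2),s['finger_gap'],s['finger_gap']*85)
o=[]
for n,(x,y,w,h) in (("scene",(240,210,100,120)),("top",(190,170,100,120))):
    c=bot.capture(n); im=cv2.resize(c["image"][y:y+h,x:x+w,::-1],None,fx=4,fy=4)
    o.append(im)
cv2.imwrite("pics/pinch.png",np.hstack(o))
```

```text
False 6.225 [0.57580631 0.21961972 0.04412089] [0.57595896 0.21934243 0.04415636] [-0.26  0.51  0.7 ]
6.8 [0.57401527 0.22055245 0.0451817 ] [0.03 0.64 1.26] 0.40788799119158975 34.67047925128513
```

View pics/pinch.png

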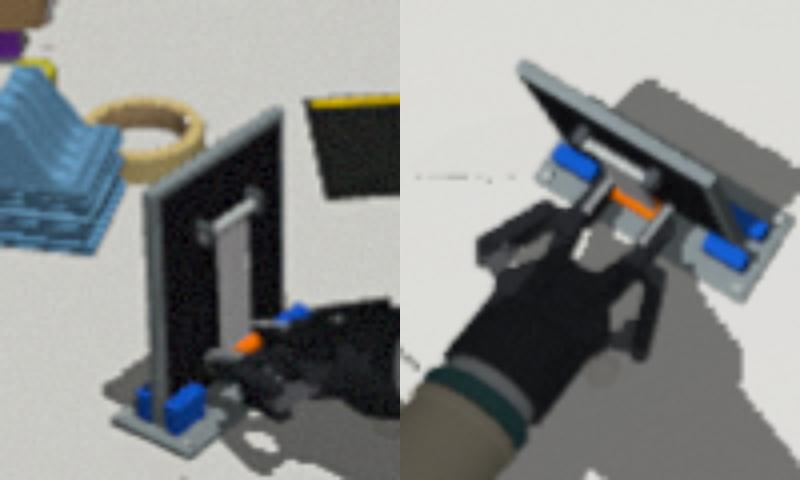

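The foot is pinched, with a gap of about 35 mm. Now I'll swing it along the arc.

Run:
```python
from h import *
for phi in np.linspace(.08,.68,11):
    p,q=legpose(phi,.0045)
    hit=bot.servo_line(p,q,rate=.06,f_stop=15)
    s=bot.get_state(); print(round(phi,2),hit,round(s['t'],2),s['contact_force'].round(1),round(s['finger_gap'],3))
    if hit: break
o=[]
for n,(x,y,w,h) in (("scene",(240,210,100,120)),("top",(190,170,100,120))):
    c=bot.capture(n); im=cv2.resize(c["image"][y:y+h,x:x+w,::-1],None,fx=4,fy=4)
    o.append(im)
cv2.imwrite("pics/swing.png",np.hstack(o))
```

```text
0.08 False 7.19 [ 0.1  3.  -0.8] 0.409
0.14 False 7.45 [ 0.3  1.  -2.1] 0.407
0.2 False 7.71 [ 0.   0.8 -2.4] 0.409
0.26 False 7.97 [ 1.2  0.3 -3.9] 0.411
0.32 False 8.22 [-0.2  0.5 -2. ] 0.408
0.38 False 8.48 [-0.4 -0.9 -3.4] 0.407
0.44 False 8.74 [ 1.7 -0.2 -3.4] 0.408
0.5 False 9.0 [ 0.4 -0.7 -2.4] 0.411
0.56 False 9.26 [ 1.2 -0.9 -2.4] 0.409
0.62 True 9.47 [ 0.6 -1.  -3.1] 0.407
```

View pics/swing.png

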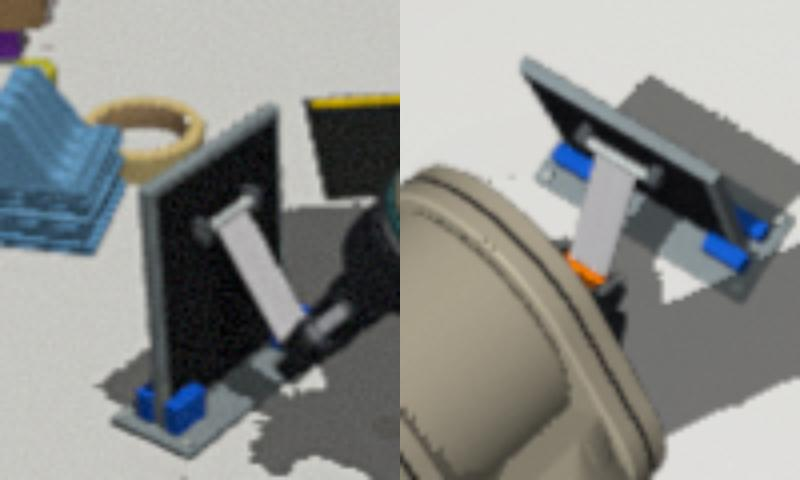

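The leg hit its stop at about 0.6 rad. I'll nudge it a little further, release, retreat and look.

Run:
```python
from h import *
s=bot.get_state(); print(bot.servo_line(s['eef_pos']+.003*cx+.001*cz,rate=.03,f_stop=15)); bot.pause(.3)
s=bot.get_state(); print(s['contact_force'].round(1))
bot.command_gripper(.7)
p,q=legpose(.6,.0045,back=.09)
s=bot.get_state(); Rm=R.from_quat(np.array(s['tcp_rot'])[[1,2,3,0]]).as_matrix()
bot.servo_line(s['eef_pos']-.07*Rm[:,2],rate=.12)
s=bot.get_state(); bot.servo_line(s['eef_pos']+[-.08,.1,.15],rate=.25)
print(bot.get_state()['t'])
o=[]
for n,(x,y,w,h) in (("scene",(240,210,100,120)),("top",(190,170,100,120))):
    c=bot.capture(n); np.savez(f"cap2_{n}.npz",**c); im=cv2.resize(c["image"][y:y+h,x:x+w,::-1],None,fx=4,fy=4)
    H=hsv(c);o_=(H[...,0]>5)&(H[...,0]<18)&(H[...,1]>170)&(H[...,2]>120); M=np.zeros((480,640),bool);M[y:y+h,x:x+w]=1
    F,_,_=cloud(c,o_&M); f=np.median(F,0); d=f-O; print(n,len(F),f.round(3),"local x,y,z",(d@cx).round(3),(d@cy).round(3),d[2].round(3))
    o.append(im)
cv2.imwrite("pics/legout.png",np.hstack(o))
```

```text
False
[ 7.6 -3.1 -7.1]
12.15
scene 47 [0.535 0.251 0.059] local x,y,z 0.082 -0.005 0.051
top 44 [0.533 0.242 0.062] local x,y,z 0.078 0.004 0.054
```

View pics/legout.png

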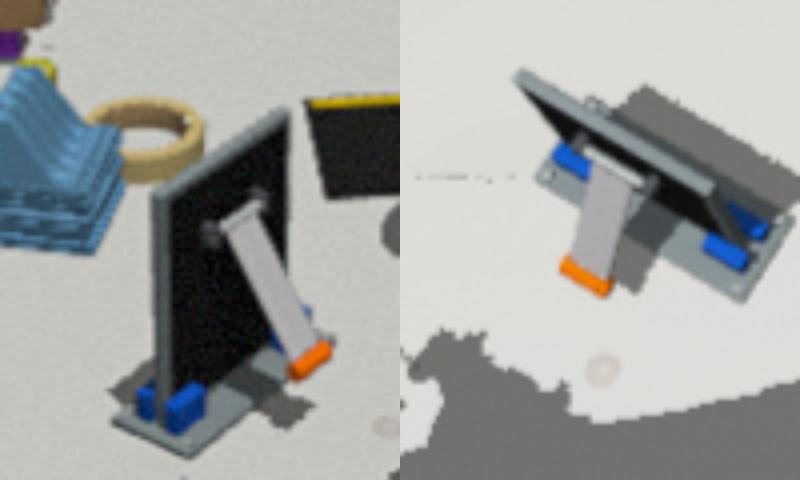

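The leg is at its stop: the foot measures about 78–82 mm behind the panel, with 75 mm expected to its centre, and it sits at (585,275) in the top crop. Now the top grasp.

Run:
```python
from h import *
c=dict(np.load("cap2_top.npz")); M=np.zeros((480,640),bool);M[175:290,200:300]=1
P,_,_=cloud(c,M); k=(P[:,2]>.18)&(P[:,2]<.21)&(np.hypot(*(P[:,:2]-O[:2]).T)<.09); d=P[k]-O
print("top strip local x",np.percentile(d@cx,[5,50,95]).round(4),"y",np.percentile(d@cy,[2,50,98]).round(4),"z",np.percentile(d[:,2],[50,95]).round(4))
bot.command_gripper(.65)
p,q=chartgrasp(O+.13*cz,cx,cz); bot.movep(p,q)
p,q=chartgrasp(O+.03*cz,cx,cz); print(bot.servo_line(p,rate=.12,f_stop=6))
o=[]
for n,(x,y,w,h) in (("scene",(240,190,100,120)),("top",(190,150,100,120))):
    c=bot.capture(n); o.append(cv2.resize(c["image"][y:y+h,x:x+w,::-1],None,fx=4,fy=4))
cv2.imwrite("pics/pregrasp.png",np.hstack(o)); print(bot.get_state()['t'])
```

```text
top strip local x [0.0005 0.0058 0.01  ] y [-0.0632  0.0049  0.0715] z [0.189 0.194]
False
14.55
```

View pics/pregrasp.png

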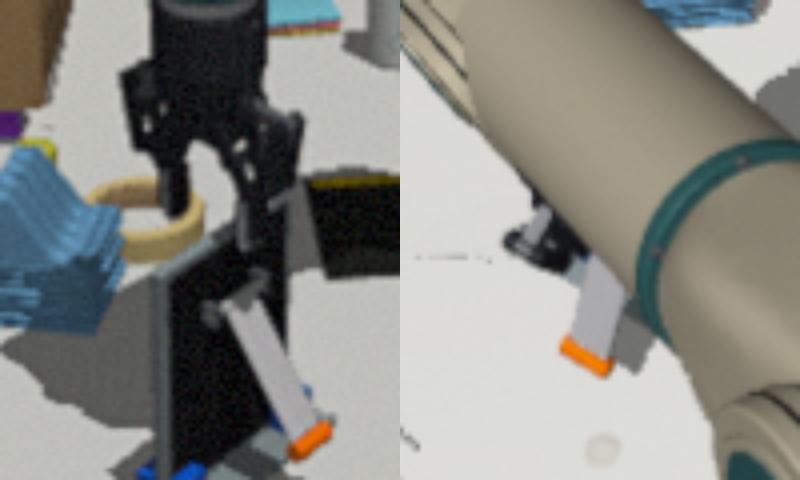

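The jaws straddle the panel's top edge, which leans about 4 mm to the back. I'll shift by that, descend, grip and lift.

Run:
```python
from h import *
p,q=chartgrasp(O,cx,cz); p=p+.004*cx
hit=bot.servo_line(p,q,rate=.06,f_stop=6); print(hit)
bot.command_gripper(0,70)
s=bot.get_state(); print(s['t'],s['eef_pos'],p,s['finger_gap']*85,s['contact_force'].round(1))
bot.servo_line(p+.03*cz,rate=.06); s=bot.get_state();print(s['contact_force'].round(1))
bot.servo_line(p+.13*cz,rate=.12)
s=bot.get_state(); print(s['t'],s['eef_pos'],s['finger_gap']*85,s['contact_force'].round(1),s['torque'].round(2))
o=[]
for n,(x,y,w,h) in (("scene",(240,150,100,150)),("top",(190,120,100,150))):
    c=bot.capture(n); o.append(cv2.resize(c["image"][y:y+h,x:x+w,::-1],None,fx=4,fy=4))
cv2.imwrite("pics/lift.png",np.hstack(o))
```

```text
False
15.6833 [0.59869104 0.2052127  0.1874299 ] [0.59787021 0.20550563 0.187     ] 9.168651035066187 [ 1.1 -0.9  1.2]
[-0.4 -0.1 -3. ]
17.3167 [0.59736504 0.20513899 0.31605745] 8.923097355926101 [ 0.1  0.4 -3.4] [ 0.03 -0.04 -0.01]
```

View pics/lift.png

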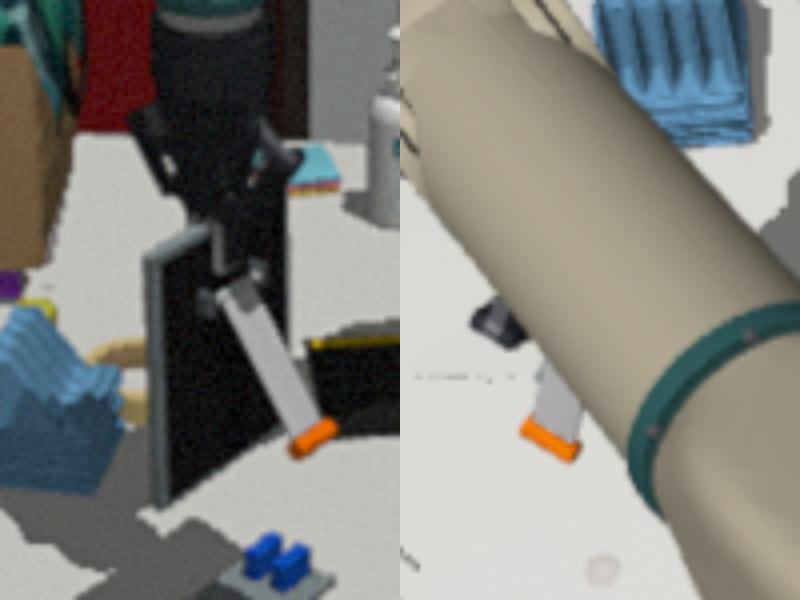

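Lifted cleanly, with about 3.4 N on the wrist and the rack staying put. Now I'll carry it over the mat.

```bash
cat >> h.py <<'E'
def placepose(lean,h,xo=-.045,yo=0.):
    Z=np.cos(lean)*cz+np.sin(lean)*mx; X=np.cos(lean)*mx-np.sin(lean)*cz
    return chartgrasp(MC+xo*mx+yo*my+h*cz,X,Z)
E
python3 - <<'E'
from h import *
p,q=placepose(0.1,.12); 
try: bot.servo_line(p,q,rate=.15)
except bot.IKError as e: print("ik",e); bot.movep(p,q)
p,q=placepose(.51,.08); bot.servo_line(p,q,rate=.06)
p,q=placepose(.51,.03); bot.servo_line(p,q,rate=.06)
s=bot.get_state(); print(s['t'],s['eef_pos'],p,s['finger_gap']*85,s['contact_force'].round(1))
o=[]
for n,(x,y,w,h) in (("scene",(290,170,120,120)),("top",(320,190,120,150))):
    c=bot.capture(n); np.savez(f"cap3_{n}.npz",**c); o.append(cv2.resize(c["image"][y:y+h,x:x+w,::-1],(390,int(h/w*390))))
o[0]=cv2.copyMakeBorder(o[0],0,o[1].shape[0]-o[0].shape[0],0,0,cv2.BORDER_CONSTANT)
cv2.imwrite("pics/over.png",np.hstack(o))
E
```

```text
22.9667 [ 0.43750835 -0.10640792  0.18641589] [ 0.43730391 -0.1064163   0.18622127] 8.842764394610608 [-0.3  0.3 -3. ]
```

View pics/over.png

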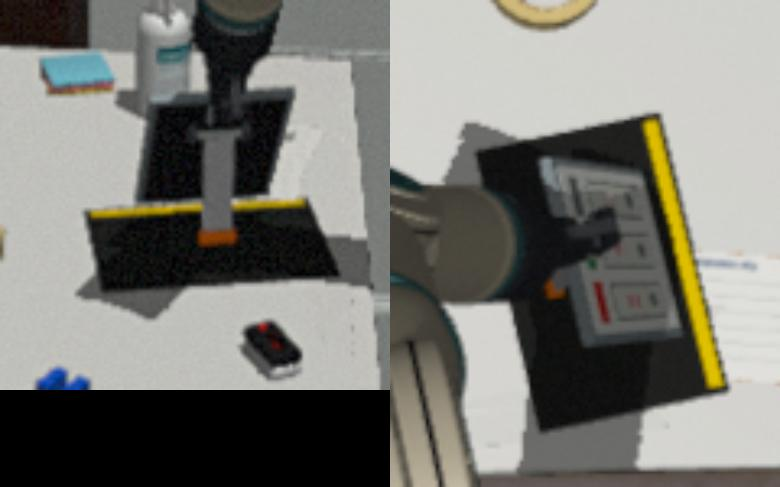

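The chart hangs over the mat with its face to the stripe, and its bottom edge from (643,170) to (682,330) runs parallel to the stripe. I'll lower it gently.

Run:
```python
from h import *
p,q=placepose(.51,.012); print(bot.servo_line(p,q,rate=.04,f_stop=3))
s=bot.get_state(); print(s['eef_pos'],s['contact_force'].round(1))
if True:
    p,q=placepose(.51,-.003); print(bot.servo_line(p,q,rate=.012,f_stop=2.5))
s=bot.get_state(); print(s['t'],"h of bottom",(s['eef_pos'][2]-.179*np.cos(.51)).round(4),s['contact_force'].round(1),s['torque'].round(2))
o=[]
for n,(x,y,w,h) in (("scene",(290,170,120,120)),("top",(320,190,120,150))):
    c=bot.capture(n); o.append(cv2.resize(c["image"][y:y+h,x:x+w,::-1],(390,int(h/w*390))))
o[0]=cv2.copyMakeBorder(o[0],0,o[1].shape[0]-o[0].shape[0],0,0,cv2.BORDER_CONSTANT)
cv2.imwrite("pics/down.png",np.hstack(o))
```

```text
False
[ 0.43721819 -0.10643     0.16802975] [-0.9  0.6 -3.1]
True
24.3167 h of bottom 0.0061 [-0.8  1.5  4.6] [ 0.3   0.15 -0.04]
```

View pics/down.png

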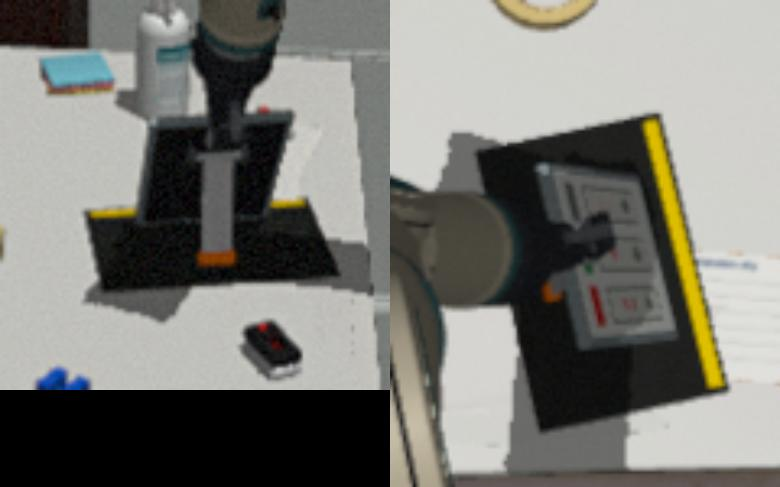

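Contact came at the expected height (bottom 6 mm). Releasing a little, then backing out along the panel.

Run:
```python
from h import *
bot.command_gripper(.2); bot.pause(.3)
bot.command_gripper(.4)
s=bot.get_state(); Rm=R.from_quat(np.array(s['tcp_rot'])[[1,2,3,0]]).as_matrix()
print(s['contact_force'].round(1)); print(bot.servo_line(s['eef_pos']-.07*Rm[:,2],rate=.05,f_stop=5))
s=bot.get_state(); bot.servo_line(s['eef_pos']-.06*Rm[:,2]+[0,.0,.03],rate=.12)
p=bot.get_state()['eef_pos']; bot.servo_line(p+[.0,.22,.05],rate=.25)
print(bot.get_state()['t'])
o=[]
for n,(x,y,w,h) in (("scene",(290,170,120,120)),("top",(320,190,120,150))):
    c=bot.capture(n); np.savez(f"cap4_{n}.npz",**c); o.append(cv2.resize(c["image"][y:y+h,x:x+w,::-1],(390,int(h/w*390))))
    r=bot.cut_out("chart",n); H=hsv(c)
    for d in r[:1]:
        P,u,v=cloud(c,d["region"]); L=(P-MC); L=np.c_[L@mx,L@my,L[:,2]]
        print(n,d["conf"],d["rect"],"mat-frame 2/98%",np.percentile(L,[2,98],axis=0).round(3).tolist())
        k=(L[:,2]>.03); 
        i=H[v,u,0]; f=(i>5)&(i<18)&(H[v,u,1]>170); print(" foot",f.sum(),L[f].mean(0).round(3) if f.any() else None)
        if n=="top":
            Q=P[k&~f]; mu=np.median(Q,0)
            for _ in range(5):
                w=np.linalg.svd(Q-Q.mean(0),full_matrices=False)[2][2]; e=abs((Q-Q.mean(0))@w); Q=Q[e<max(.004,np.percentile(e,80)*0+.004)]
            w=w*np.sign(w[2]); print(" face normal mat:",(w@mx).round(3),(w@my).round(3),w[2].round(3),"lean",np.arcsin(w[2]).round(3),"yaw",np.arctan2(w@my,-(w@mx)).round(3),len(Q))
o[0]=cv2.copyMakeBorder(o[0],0,o[1].shape[0]-o[0].shape[0],0,0,cv2.BORDER_CONSTANT)
cv2.imwrite("pics/done.png",np.hstack(o))
a=np.load("cap_top.npz")["image"].astype(int);cv2.imwrite("pics/top_end.png",c["image"][:,:,::-1])
```

```text
[ 0.6 -0.5  0.3]
False
28.75
scene 0.9 [331.8, 202.0, 47.4, 51.8] mat-frame 2/98% [[-0.041, -0.069, 0.006], [0.055, 0.067, 0.172]]
 foot 42 [ 0.044 -0.005  0.028]
top 0.97 [360.4, 241.5, 48.0, 59.3] mat-frame 2/98% [[-0.047, -0.064, 0.013], [0.05, 0.069, 0.174]]
 foot 35 [0.046 0.003 0.016]
 face normal mat: -0.862 0.001 0.507 lean 0.531 yaw 0.001 1420
```

View pics/done.png

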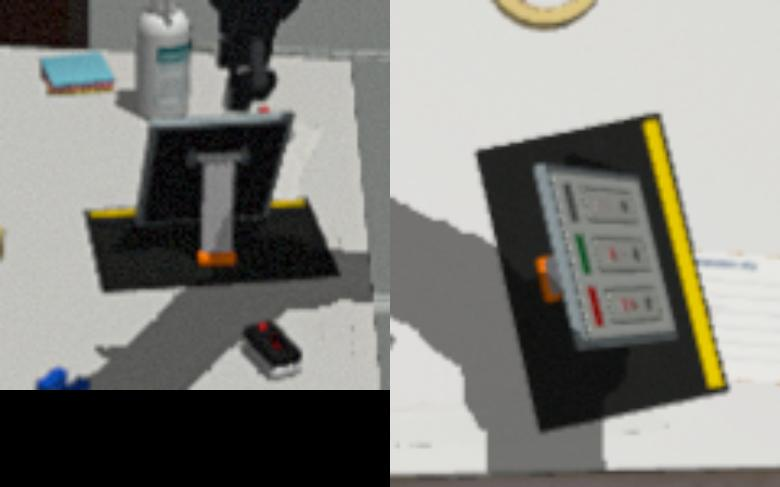

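View pics/top_end.png

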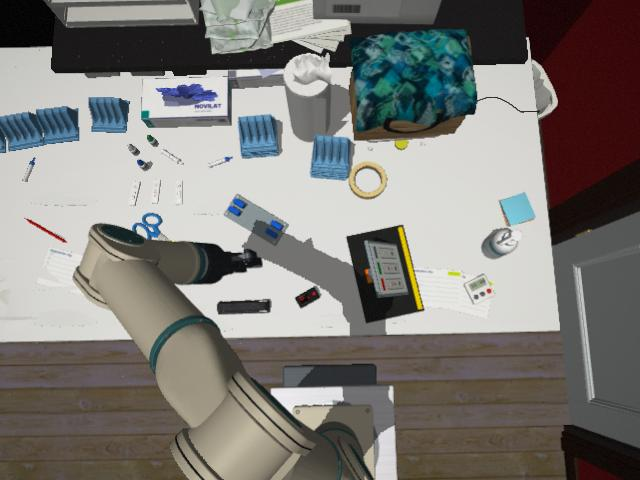

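The chart stands at (385,270) in the top view with its foot at (368,275), lean 0.531 rad, yaw error about 0 rad, fully on the mat. The bystanders I can see are where they started; the arm hides the marker and part of the scissors. I'm handing in.

Run:
```python
from h import *
s=bot.get_state(); print(s['t'],abs(s['joint_velocities']).max())
print(bot.close_job())
```

```text
28.95 0.007739218222187297
the job is handed in; nothing more can be done
None
```

I folded the chart's leg out to its stop, lifted the chart from the rack and stood it on the mat facing the yellow stripe. The job was handed in at 28.95 s of the 45 s allowed. The system gives no verdict.

**How it went**
- **Leg:** I pinched the foot by its ends and swung it out until the force stop tripped at about 0.6 rad.
- **Lift:** I gripped the chart across its top edge and lifted it straight out of the rack.
- **Placing:** I leaned it back to 0.51 rad in the gripper and lowered it until it touched. The wrist force changed by less than 8 N. I then opened the fingers and backed away.

**Last checks (camera)**

| Check | Measured | Required |
|---|---|---|
| Lean | 0.531 rad | 0.40 to 0.65 |
| Angle to the stripe | about 0.001 rad | under 0.35 |
| Lower edge, mat x | about -45 mm (commanded; consistent with the images) | -85 to 0 |
| Foot, mat x | about +45 mm | 0 to 85 |
| Chart across the mat | within ±70 mm | on the mat (±120 mm) |

- **Disagreement:** the two cameras gave different heights for the foot's visible surface, 16 mm and 28 mm. I put the larger one down to mixed depth pixels on the leg. The matching lean suggests the foot is resting on the mat, but I did not measure its centre height directly.
- **Not checked:** in the last picture the arm hid the marker and part of the scissors. It never worked near them. The stapler, tape roll, oximeter and timer looked unmoved.

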